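# Isolate the switch box and hold its cover over the new seal

## Robot

A 6-joint arm with a two-finger parallel gripper is mounted at the origin on a cart in front of the work surface, level with it; the furniture and walls round the work are solid. World frame = base frame: x ahead of the robot, y to its left, z up, the work surface at z = 0. Lengths are in m, angles in rad, forces in N, time in s.
With the tool pointing down it reaches from about 0.425 to 0.95 m from the base axis. Payload 3.5 kg.
Tool frame: the origin (TCP) lies between the finger pads; the fingertips stand 22 mm ahead of it and the grasp point (between the pads) lies 3 mm ahead of it (ctrl.nose_length is the z of the fingertips in the tool frame, in m); z points along the fingers, y is the line along which they close (so a half turn about z gives the same grasp; the last joint's range is limited). The gripper opens to 85 mm and grips with 20 to 120 N. Pads are 22 mm wide; open, the fingers measure 114 mm over their backs; the gripper's body (76 mm by 85 mm) begins 54 mm behind the grasp point. The pads swing forward as they close: fully open they stand 13 mm farther back than shut.
Start: joints at [0.967, 0.286, 1.577, -0, 1.279, -0.15], TCP at [0.296, 0.607, 0.253] pointing down, gripper open.
Joint ranges: [-2.77, 2.77], [-0.9, 2.22], [0.21, 2.48], [-1.53, 4.67], [0.24, 2.81], [-2.84, 2.84]. Speed limits (rad/s): [2.79, 2.79, 3.14, 3.14, 3.14, 3.14].

## Interface

Orientations are given as a unit quaternion [x, y, z, w].
In Python, from plant import ctrl gives the robot as it stands. The module is installed in compiled form; this text tells all that it offers.
- The arm moves only by the tool send_rows, never from a script. Its argument "rows" is text: rows parted by semicolons, each of 7 numbers parted by spaces: the turn, a rotation vector about the tool's x, y, z in fractions of the full range, 1 being 120 degrees, then the shift along the tool's x, y, z in normalised numbers (1 is 1000 mm), then the opening, from -1 (shut) to 1 (fully open). A call has 1 to 8 rows; each row is the pose to reach, as a shift and turn from the pose commanded when the call began, along the tool's axes at that moment; what a row does not reach only later rows make up. A row lasts 1/8 s, in which the tool goes at most 62.5 mm and 10.7 degrees, less where a joint would pass 70% of its speed; a pose out of reach is approached as far as the arm can. No shift or turn number may pass 1 either way. A call with a gripper value outside its range is refused whole. The fingers move at their own pace and stop on an object; "grip_force" is the grip in N (left out, the last holds). Time passes only in rows, so rows that repeat a pose let the fingers close. It gives the time, the measured TCP pose, the force, the opening and the grip force at its end, in the units of the state.
- ctrl.get_state(): the state, without advancing time (a new reading comes with each control period).
- ctrl.read_camera(name): name is "scene" or "side" or "wrist"; returns a dict with "color" (420x560x3 uint8, red, green, blue), "fx", "fy", "cx", "cy" (pixels), "extrinsics" (4x4, takes a point from world to camera coordinates). Camera axes: x right, y down, z forward; pixel columns grow to the right and rows downward; lengths in m; the calibration is good to about 2 mm. A picture is of the moment at which its call begins. There is no depth.
- ctrl.sign_off(): hands the job in; it is judged then, once.
Trained networks look in a picture, given as the dict that the camera call returned (one of the last four; its "shot" number tells which), for a name from the list of things; names that differ only in an ending like _2 or _b are one class to them, and where a whole thing is asked for, a point or a joint stands for the part that bears it (a point fixed in the world has none). Each returns a list of dicts, best first, with "p" (0 to 1); they miss things now and then, are a little off and sometimes report something else, mostly with a low value. They report only what shows in the picture. A call takes as long as a camera call.
- ctrl.look_for(picture, target): "position" ([x, y, z] in m, in the coordinates of the camera as it stood for that picture, good to about 4 mm: the middle of the surface that is visible of it).
The state is a dict: "time": time; "qpos": joint angles; "dq": joint speeds; "joint_efforts": joint torques, N m; "eef_pos": TCP position; "tcp_rot": TCP orientation; "contact_force": force on the tool from outside, world axes, zero at the start; "wrist_torque": the same for the moment, N m; "opening": opening from 0.0 (shut) to 1.0 (fully open); "finger_force": force on a finger pad.
Only numpy, scipy, OpenCV 4.12 (cv2) and the standard library are available. Lean on these libraries where they do the work, as an engineer would, in place of code of your own. Each camera call takes 0.05 s, during which the arm holds its last target. There are 200 camera calls.

## Task

The small grey switch box on the bench stands open with a new seal on its rim: first turn its red handle off, anticlockwise through its snap until it lies in line with the length of the box. Then lift the loose grey cover over the things that stand in between and hold it over the box, level, square and the right way round (its slot over the red handle, its four screws over the four pillars), about a finger's breadth (15 mm) above the rim, without ever touching the box with the cover or disturbing the other things on the bench. Finish holding the cover still there, not set down, so that I can check the seal all round before it is screwed on.

Things in the scene. Friction and masses are not known exactly. Their poses are not given: they have to be found in the camera images.
- box: Grey open-topped switch box, 140 x 60 x 55 mm high, fixed; walls 4 mm, black seal on the rim, four screw pillars in the corners. Yaw varies; it stands left or right of the vice, the cover on the other side. Origin: centre of its underside. x: along its length, to the end with two black cable glands (20 mm long, below the rim). Red-handled switch in the -x half; nothing else rises above the rim.
- box_rim (a point): Centre of the box's mouth at the height of the rim (55 mm above the bench); axes as the box. A fitted cover would have its origin here.
- switch_axis (a point): Point on the vertical turning axis of the red handle at the height of the rim: 34 mm from the middle of the box towards -x, on its centre line; axes as the box.
- handle_grip (a point): Point to pinch the red handle, on its turning axis, 73 mm above the bench. The handle is an upright bar 40 mm long and 12 mm thick, its top 13 mm above this point; fingers pointing down can close across the 12 mm with their tips 13 to 16 mm below this point and stay clear of the rim (18 mm below). x: along the bar, towards the end with the white line; turns with the handle.
- switch (a joint): Angle of the red handle: 0 = ON, where it starts; 1.047 rad (60 degrees) = OFF, bar in line with the length of the box. It grows anticlockwise seen from above; stops at both ends. An over-centre spring resists with up to about 0.1 N m; beyond the middle it snaps to the end by itself.
- cover: Loose grey cover, 140 x 60 x 22 mm high, about 0.22 kg, hollow below, walls 3 mm, lying open side down at any yaw within 0.5 rad of +x. Origin: centre of its lower edge. x: along its length, away from the slot; z: up. A screw in each corner. Can be taken across its 60 mm width at mid-length, fingertips 2 to 5 mm above the lower edge. Over the box its axes agree with the box's.
- cover_slot (a point): Centre of the cover's slot, at the height of its lower edge: 34 mm from the middle towards -x, on the centre line. The slot is 48 mm (x) by 20 mm with a yellow surround; the handle passes through it when OFF, and begins to enter it when the cover's lower edge is less than 12 mm above the rim.
- vice: Small blue-grey machine vice, 183 x 135 mm, 52 mm high, loose in the middle of the bench between box and cover; an obstacle. Behind it and to its right tall black cases stand along the back, their fronts at about x = 0.6: an arm that swings from side to side must pass in front of them. Origin: centre of its underside.
- oil_can: Blue oil can with an upright spout, 64 mm diameter, 140 mm high in all, standing beside the vice; an obstacle. Origin: centre of its underside.
- tin: Round yellow tin with a white lid, 120 mm diameter, 59 mm high, at the back left; leave alone. Origin: centre of its underside.
- driver_green: Screwdriver with a green handle, 153 mm long, 26 mm high, lying at the back on the left; leave alone. Origin: centre of its underside.
- driver_red: Screwdriver with a red handle, 198 mm long, 30 mm high, lying on the right; leave alone. Origin: centre of its underside.
- bit_stand: Orange stand with upright drill bits, 46 x 87 mm, 94 mm high, far right; leave alone. Origin: centre of its underside.
- tape_measure: Yellow tape measure, 71 x 82 mm, 32 mm high, lying on the left; leave alone. Origin: centre of its underside.

How it is judged:
By the outcome, as a careful person would: the job done as asked, in the order asked, and still so for the second after the job is handed in, while the arm keeps its last pose, push and grip.
It also fails if it takes over 72 s, if anything falls off the work surface, if the arm or the gripper's body presses on something with over 40 N, if the wrist force passes 120 N, or if a joint passes its speed limit or range.

## Working session

There is one attempt and no reset: what is moved stays moved. The work goes in short steps, Python scripts to look and compute and a tool call to move; the robot and the scene stay as the last step left them, time stands still between calls to the robot, and variables do not carry over. Pictures are saved under pics/ and viewed, at most 12 in all, crops included, and the job is handed in when it is done.

Besides the shell and the picture viewer there is one more tool, called after "Emit:" as name(argument=value, ...) on one line, values as JSON. send_rows: Moves the arm, as the interface text tells. Its arguments: {"type":"object","properties":{"rows":{"type":"string"},"grip_force":{"type":"number"}},"required":["rows"]}

```bash
mkdir -p pics; cat > h.py <<'E'
import numpy as np, cv2
from scipy.spatial.transform import Rotation as R
from plant import ctrl
def cam(n,save=None):
    d=ctrl.read_camera(n)
    if save: cv2.imwrite('pics/'+save,d['color'][:,:,::-1])
    return d
def ray(d,u,v,z):
    E=np.array(d['extrinsics']);Rm=E[:3,:3];o=-Rm.T@E[:3,3]
    r=Rm.T@np.array([(u-d['cx'])/d['fx'],(v-d['cy'])/d['fy'],1]);return o+r*(z-o[2])/r[2]
def proj(d,p):
    E=np.array(d['extrinsics']);q=np.atleast_2d(p)@E[:3,:3].T+E[:3,3]
    return np.c_[q[:,0]/q[:,2]*d['fx']+d['cx'],q[:,1]/q[:,2]*d['fy']+d['cy']]
def world(d,p):
    E=np.array(d['extrinsics']);return E[:3,:3].T@(np.array(p)-E[:3,3])
def move(target,yaw_y):
    """tool pose now -> shift (tool mm) and turn about tool z so that tool y lies along world angle yaw_y, tool down"""
    s=ctrl.get_state();r=R.from_quat(s['tcp_rot']);M=r.as_matrix()
    best=None
    for k in (0,np.pi):
        a=yaw_y+k;y=np.array([np.cos(a),np.sin(a),0]);z=np.array([0,0,-1.]);x=np.cross(y,z)
        T=R.from_matrix(np.c_[x,y,z]);rv=(r.inv()*T).as_rotvec(degrees=True)
        print('rv',rv.round(2),'shift',(M.T@(np.array(target)-s['eef_pos'])*1000).round(1))
    print('t',s['time'],'pos',np.round(s['eef_pos'],4),'q',np.round(s['qpos'],3))
E
python3 - <<'E'
from h import *
for n in('scene','side'):
    d=cam(n,n+'0.png')
    for t in ['box','handle_grip','cover','cover_slot','vice','oil_can','tin']:
        for r in ctrl.look_for(d,t)[:2]:
            w=world(d,r['position']);print(n,t,round(r['p'],2),w.round(3),proj(d,w).round(0))
s=ctrl.get_state();print({k:np.round(v,3) for k,v in s.items()})
print(ctrl.nose_length)
E
```

```text
scene box 0.7 [0.481 0.26  0.042] [[236. 170.]]
scene handle_grip 0.19 [0.484 0.034 0.055] [[270. 205.]]
scene cover 0.6 [ 0.482 -0.264  0.021] [[327. 280.]]
scene cover 0.44 [ 0.498 -0.068  0.033] [[292. 228.]]
scene cover_slot 0.91 [ 0.483 -0.264  0.018] [[327. 280.]]
scene vice 0.77 [ 0.496 -0.07   0.033] [[291. 229.]]
scene oil_can 0.56 [0.484 0.036 0.054] [[270. 205.]]
scene oil_can 0.54 [0.483 0.263 0.04 ] [[236. 170.]]
scene tin 0.79 [0.552 0.467 0.034] [[228. 138.]]
scene tin 0.2 [0.486 0.035 0.053] [[270. 205.]]
side box 0.96 [0.474 0.261 0.039] [[235. 190.]]
side box 0.66 [ 0.493 -0.071  0.033] [[295. 238.]]
side handle_grip 0.41 [0.457 0.273 0.074] [[228. 181.]]
side cover 0.69 [ 0.475 -0.261  0.02 ] [[330. 278.]]
side cover_slot 0.97 [ 0.478 -0.263  0.026] [[331. 276.]]
side vice 0.68 [ 0.497 -0.069  0.031] [[296. 237.]]
side vice 0.49 [ 0.476 -0.267  0.023] [[332. 278.]]
side oil_can 0.64 [0.486 0.034 0.05 ] [[274. 217.]]
side tin 0.91 [0.549 0.472 0.036] [[225. 162.]]
{'time': np.float64(0.8), 'qpos': array([ 0.967,  0.286,  1.577, -0.   ,  1.279, -0.15 ]), 'dq': array([ 0.001,  0.002, -0.   , -0.002,  0.001, -0.   ]), 'joint_efforts': array([ 1.0000e-03, -4.0591e+01, -2.9292e+01, -0.0000e+00,  0.0000e+00,
        0.0000e+00]), 'eef_pos': array([0.296, 0.607, 0.253]), 'tcp_rot': array([0.225, 0.974, 0.   , 0.   ]), 'contact_force': array([-0.1  , -0.218, -0.01 ]), 'wrist_torque': array([-0.032, -0.02 ,  0.035]), 'finger_force': np.float64(0.0), 'opening': np.float64(1.001)}
0.022
```

View pics/scene0.png

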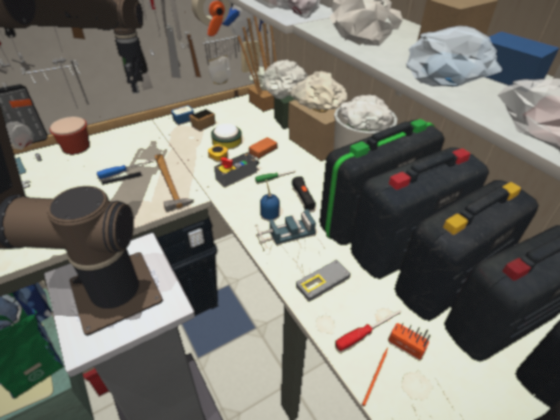

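View pics/side0.png

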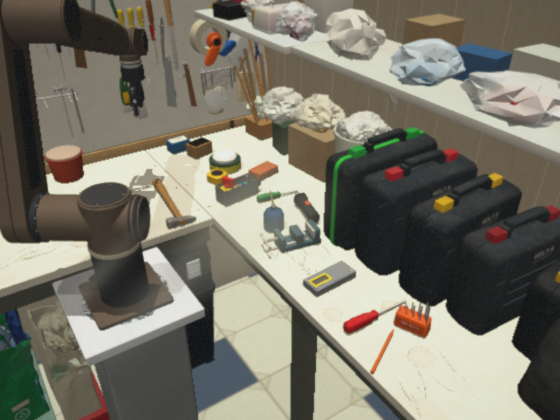

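Box stands on the left (~235,185 px), vice and oil can in the middle, and the cover is on the right (~330,277) with its yellow slot towards the robot. Next I'll move over the box for a close wrist view.

```bash
python3 - <<'E'
from h import *
d=cam('wrist');E=np.array(d['extrinsics']);s=ctrl.get_state()
M=R.from_quat(s['tcp_rot']).as_matrix();o=-E[:3,:3].T@E[:3,3]
print('cam in tool',M.T@(o-s['eef_pos']),'axes in tool\n',(M.T@E[:3,:3].T).round(3),d['fx'])
move([.45,.26,.30],np.deg2rad(40))
E
```

```text
cam in tool [ 0.07115894  0.00064462 -0.12039882] axes in tool
 [[ 0.    -0.96  -0.281]
 [ 1.     0.001 -0.001]
 [ 0.002 -0.281  0.96 ]] 346.68997577859835
rv [-0. -0. 24.] shift [-290.5 -244.   -46.7]
rv [   0.   -0. -156.] shift [-290.5 -244.   -46.7]
t 0.85 pos [0.2959 0.6067 0.2533] q [ 0.967  0.286  1.577  0.     1.279 -0.15 ]
```

The manual's scale: shifts go in shares of 1000 mm and turns go in shares of 120 degrees. Converting my numbers, -290 mm / 1000 = -0.29, -244 mm / 1000 = -0.244, 24 degrees / 120 = 0.2.

Emit:
send_rows(rows="0 0 0.2 -0.29 -0.244 -0.047 1;0 0 0.2 -0.29 -0.244 -0.047 1;0 0 0.2 -0.29 -0.244 -0.047 1;0 0 0.2 -0.29 -0.244 -0.047 1;0 0 0.2 -0.29 -0.244 -0.047 1;0 0 0.2 -0.29 -0.244 -0.047 1;0 0 0.2 -0.29 -0.244 -0.047 1;0 0 0.2 -0.29 -0.244 -0.047 1")

```text
time: 1.85
eef_pos: [0.4497, 0.2601, 0.3005]
tcp_rot: [0.423, 0.906, 0.0, -0.0]
contact_force: [-0.6, -0.0, -0.4]
opening: 1.003
finger_force: 0.0
```

```bash
python3 - <<'E'
from h import *
d=cam('wrist','w1.png')
np.save('w1.npy',d,allow_pickle=True)
for t in ['box','handle_grip','switch_axis']:
    for r in ctrl.look_for(d,t)[:2]:
        w=world(d,r['position']);print(t,round(r['p'],2),w.round(3),proj(d,w).round(0))
s=ctrl.get_state();print(s['eef_pos'],s['time'],s['qpos'])
E
```

```text
box 0.6 [0.496 0.283 0.045] [[315. 194.]]
handle_grip 0.76 [0.462 0.276 0.083] [[290. 186.]]
switch_axis 0.83 [0.492 0.281 0.045] [[311. 193.]]
[0.44882252 0.26149102 0.29993157] 2.05 [ 3.31925024e-01 -9.50844141e-02  1.90220536e+00  2.85457750e-04
  1.33522222e+00 -3.68519780e-01]
```

View pics/w1.png

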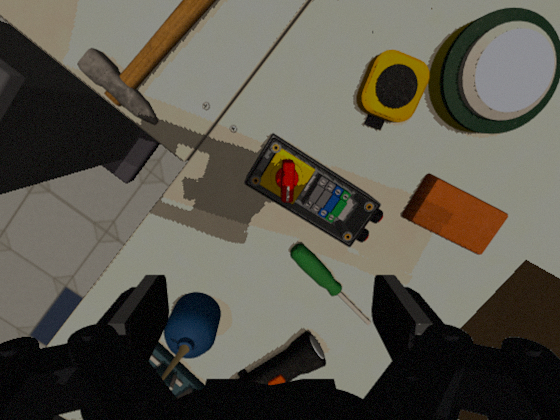

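The box shows at about (313,190), glands at its lower right end (+x), and the red handle at (288,180), roughly upright in the image. I'll enlarge it for corner picking.

```bash
python3 - <<'E'
from h import *
im=cv2.imread('pics/w1.png')[120:260,235:395]
cv2.imwrite('pics/w1c.png',cv2.resize(im,None,fx=4,fy=4,interpolation=cv2.INTER_CUBIC))
E
```

```text
(no output)
```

View pics/w1c.png

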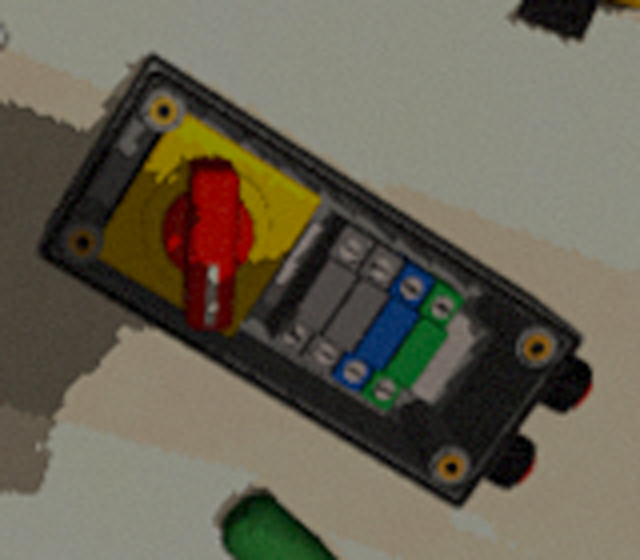

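The box rim corners in this crop are at (152,57), (580,335), (462,503) and (42,253). The handle's white line points down-image at (210,290), so it is in the ON position.

```bash
cat >> h.py <<'E'
def fitrect(d,px,z,L=.14,W=.06):
    "px order: (-x,+y),(+x,+y),(+x,-y),(-x,-y)"
    P=np.array([ray(d,u,v,z)[:2] for u,v in px]);c=P.mean(0)
    m=np.array([[-L,W],[L,W],[L,-W],[-L,-W]])/2
    q=(m[:,0]+1j*m[:,1]);p=(P-c)@[1,1j];s=np.vdot(q,p)/np.vdot(q,q)
    print('fit c',c.round(4),'yaw',np.degrees(np.angle(s)).round(2),'scale',abs(s).round(4),'res mm',(abs(p-q*s/abs(s))*1e3).round(1))
    return c,np.angle(s)
E
python3 - <<'E'
from h import *
d=np.load('w1.npy',allow_pickle=True).item()
cv=lambda l:[(235+(u+.5)/4-.5,120+(v+.5)/4-.5) for u,v in l]
c,a=fitrect(d,cv([(152,57),(580,335),(462,503),(42,253)]),.055)
sw=c-.034*np.array([np.cos(a),np.sin(a)])
print('switch',sw)
print('handle top mid',ray(d,*cv([(212,243)])[0],.086))
print('pillars?')
b=np.deg2rad(np.degrees(a)-60)
move([*sw,.12],b+np.pi/2)
# projected handle top corners
u=np.array([np.cos(b),np.sin(b)]);v=np.array([-u[1],u[0]])
print((proj(d,[[*(sw+i*.02*u+j*.006*v),.086] for i,j in((1,1),(1,-1),(-1,-1),(-1,1))])-[235,120])*4)
E
```

```text
fit c [0.4908 0.2838] yaw 8.35 scale 0.9775 res mm [0.6 2.7 1.7 2.4]
switch [0.45716382 0.27882516]
handle top mid [0.45625142 0.27963697 0.086     ]
pillars?
rv [-0.03 -0.03  1.78] shift [  7.8  17.7 179.9]
rv [ 5.0000e-02 -5.0000e-02 -1.7822e+02] shift [  7.8  17.7 179.9]
t 2.05 pos [0.4488 0.2615 0.2999] q [ 0.332 -0.095  1.902  0.     1.335 -0.369]
[[231.90556073 326.64255703]
 [183.61258829 325.33067915]
 [189.7099008  163.42149845]
 [239.62938256 164.81643909]]
```

To row units: 180 mm / 1000 = 0.18, 120 mm / 1000 = 0.12, 2 degrees / 120 = 0.0167.

Emit:
send_rows(rows="0 0 0.0167 0.008 0.018 0.06 -0.3;0 0 0.0167 0.008 0.018 0.12 -0.3;0 0 0.0167 0.008 0.018 0.17 -0.3;0 0 0.0167 0.008 0.018 0.18 -0.3;0 0 0.0167 0.008 0.018 0.18 -0.3")

```text
time: 2.68
eef_pos: [0.4583, 0.2787, 0.1208]
tcp_rot: [0.438, 0.899, 0.0, 0.0]
contact_force: [-0.5, -0.6, 1.1]
opening: 0.348
finger_force: 0.0
```

```bash
python3 - <<'E'
from h import *
d=cam('wrist','w2.png');s=ctrl.get_state()
np.save('w2.npy',d,allow_pickle=True)
print(ctrl.nose_length,s['opening'],s['eef_pos'])
sw=np.array([.45716,.27883]);b=np.deg2rad(8.35-60);u=np.array([np.cos(b),np.sin(b)]);v=np.array([-u[1],u[0]])
pts=proj(d,[[*(sw+i*.02*u+j*.006*v),.086] for i,j in((1,1),(1,-1),(-1,-1),(-1,1))])
im=cv2.imread('pics/w2.png');M=R.from_quat(s['tcp_rot']).as_matrix()
cv2.polylines(im,[pts.astype(int)],True,(255,255,0),1)
a=np.deg2rad(8.35);A=np.array([np.cos(a),np.sin(a)]);B=np.array([-A[1],A[0]]);c=sw+.034*A
cv2.polylines(im,[proj(d,[[*(c+i*.07*A+j*.03*B),.055] for i,j in((1,1),(1,-1),(-1,-1),(-1,1))]).astype(int)],True,(0,255,255),1)
for z in(0,.009,.022): 
  p=proj(d,[s['eef_pos']+M@[0,0,z]])[0];cv2.circle(im,tuple(int(k) for k in p),3,(255,0,255),1)
cv2.imwrite('pics/w2a.png',im)
move([*sw,.0805],b+np.pi/2)
E
```

```text
0.022 0.34811874653703173 [0.45933229 0.27893566 0.12231241]
rv [ 0.17  0.05 -0.3 ] shift [ 1.3 -1.9 41.8]
rv [ 9.000e-02 -2.700e-01  1.797e+02] shift [ 1.3 -1.9 41.8]
t 2.725 pos [0.4593 0.2789 0.1223] q [ 0.357  0.133  2.015  0.     0.99  -0.307]
```

View pics/w2a.png

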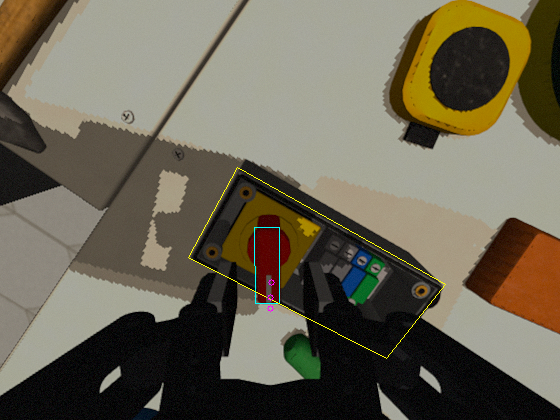

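Handle lies between the fingers (centred at 267,265 versus finger middle 270), and the overlay matches. I'll descend and pinch it.

To row units: 39.5 mm / 1000 = 0.0395, 38 mm / 1000 = 0.038.

Emit:
send_rows(rows="0 0 0 0.001 -0.001 0.02 -0.3;0 0 0 0.001 -0.001 0.038 -0.3;0 0 0 0.001 -0.001 0.0395 -0.3;0 0 0 0.001 -0.001 0.0395 -0.3;0 0 0 0.001 -0.001 0.0395 -1;0 0 0 0.001 -0.001 0.0395 -1;0 0 0 0.001 -0.001 0.0395 -1;0 0 0 0.001 -0.001 0.0395 -1", grip_force=40)

```text
time: 3.72
eef_pos: [0.4575, 0.2784, 0.082]
tcp_rot: [0.438, 0.899, 0.001, 0.001]
contact_force: [-1.1, -0.4, 4.9]
opening: 0.243
finger_force: 39.6
```

```bash
python3 - <<'E'
from h import *
d=cam('wrist','w3.png')
s=ctrl.get_state();print(s['opening'],s['eef_pos'],s['wrist_torque'],s['contact_force'])
im=cv2.imread('pics/w3.png')[150:400,150:450];cv2.imwrite('pics/w3.png',cv2.resize(im,None,fx=2.3,fy=2.3,interpolation=cv2.INTER_CUBIC))
E
```

```text
0.2437631684677932 [0.45751952 0.27839011 0.08197916] [-0.07478823  0.20597369 -0.03163877] [-1.24408526 -1.69092229  5.25313937]
```

View pics/w3.png

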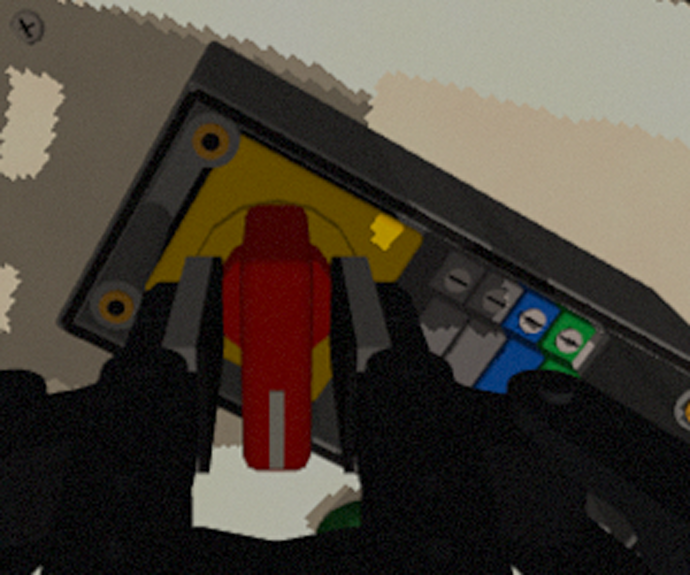

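The fingers are clasping the hub disc (222–330 px, ~20 mm) rather than the 12 mm bar. I'll open, raise them a little and re-close.

To row units: -5 mm / 1000 = -0.005.

Emit:
send_rows(rows="0 0 0 0 0 0 -0.3;0 0 0 0 0 0 -0.3;0 0 0 0 0 -0.005 -0.3;0 0 0 0 0 -0.005 -0.3;0 0 0 0 0 -0.005 -1;0 0 0 0 0 -0.005 -1;0 0 0 0 0 -0.005 -1;0 0 0 0 0 -0.005 -1")

```text
time: 4.78
eef_pos: [0.4573, 0.2785, 0.0861]
tcp_rot: [0.438, 0.899, 0.001, 0.0]
contact_force: [2.2, 1.5, -0.4]
opening: 0.128
finger_force: 43.7
```

To row units: -5 mm / 1000 = -0.005, -60 degrees / 120 = -0.5.

Emit:
send_rows(rows="0 0 -0.075 0 0 -0.005 -1;0 0 -0.15 0 0 -0.005 -1;0 0 -0.225 0 0 -0.005 -1;0 0 -0.3 0 0 -0.005 -1;0 0 -0.375 0 0 -0.005 -1;0 0 -0.4417 0 0 -0.005 -1;0 0 -0.5 0 0 -0.005 -1;0 0 -0.5 0 0 -0.005 -1")

```text
time: 5.78
eef_pos: [0.4569, 0.2776, 0.0863]
tcp_rot: [-0.07, 0.998, 0.0, 0.001]
contact_force: [13.3, 6.1, -23.3]
opening: 0.125
finger_force: 41.7
```

To row units: -150 mm / 1000 = -0.15, -130 mm / 1000 = -0.13.

Emit:
send_rows(rows="0 0 0 0 0 0.005 -1;0 0 0 0 0 0.005 -1;0 0 0 0 0 0.005 -0.3;0 0 0 0 0 0.005 -0.3;0 0 0 0 0 -0.02 -0.3;0 0 0 0 0 -0.07 -0.3;0 0 0 0 0 -0.13 -0.3;0 0 0 0 0 -0.15 -0.3")

```text
time: 6.78
eef_pos: [0.4582, 0.2788, 0.2457]
tcp_rot: [-0.07, 0.998, 0.001, 0.003]
contact_force: [0.3, 0.3, -1.1]
opening: 0.351
finger_force: 0.0
```

```bash
python3 - <<'E'
from h import *
d=cam('wrist','w4.png');np.save('w4.npy',d,allow_pickle=True)
s=ctrl.get_state();print(s['eef_pos'],s['qpos'].round(3))
for t in ['box','handle_grip','switch_axis']:
    for r in ctrl.look_for(d,t)[:1]:
        w=world(d,r['position']);print(t,round(r['p'],2),w.round(3),proj(d,w).round(0))
sw=np.array([.45716,.27883]);a=np.deg2rad(8.35);A=np.array([np.cos(a),np.sin(a)]);c=sw+.034*A
p=proj(d,[[*c,.055]])[0].astype(int);print(p)
x0,y0=p[0]-130,max(p[1]-100,0)
im=cv2.imread('pics/w4.png')[y0:y0+200,x0:x0+260];print(x0,y0,im.shape)
cv2.imwrite('pics/w4c.png',cv2.resize(im,None,fx=3,fy=3,interpolation=cv2.INTER_CUBIC))
E
```

```text
[0.45870701 0.2790048  0.2470256 ] [ 0.357 -0.018  1.927  0.     1.224 -1.353]
box 0.6 [0.49  0.282 0.052] [[268. 227.]]
handle_grip 0.93 [0.459 0.279 0.084] [[270. 204.]]
switch_axis 0.69 [0.489 0.279 0.047] [[265. 224.]]
[269 229]
139 129 (200, 260, 3)
```

View pics/w4c.png

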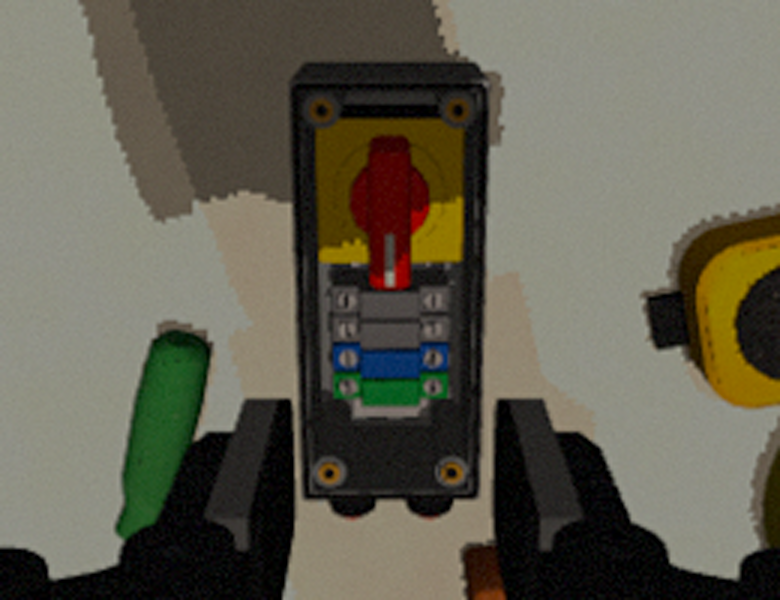

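The handle now lies in line with the box, pointing to the glands: OFF. Rim corners in the crop are (293,85), (488,85), (477,495) and (305,495). I'll refit the box and compute the view move for the cover.

```bash
python3 - <<'E'
from h import *
d=np.load('w4.npy',allow_pickle=True).item()
cv=lambda l:[(139+(u+.5)/3-.5,129+(v+.5)/3-.5) for u,v in l]
c,a=fitrect(d,cv([(488,85),(477,495),(305,495),(293,85)]),.055)
# handle direction: top ends at z .086
h1,h2=[ray(d,*p,.086) for p in cv([(389,152),(389,284)])];print('handle yaw',np.degrees(np.arctan2(*(h2-h1)[1::-1])),(h1+h2)/2,np.linalg.norm(h2-h1))
# pillar screws symmetric: mean
P=[ray(d,*p,.053) for p in cv([(458,109),(452,472),(329,472),(320,110)])];
print('pillar ctr',np.mean(P,0),'yaw',np.degrees(np.arctan2(*((P[1]+P[2]-P[0]-P[3])[1::-1]))))
move([.45,-.25,.30],np.deg2rad(90))
E
```

```text
fit c [0.4912 0.2829] yaw 8.03 scale 0.9682 res mm [2.4 2.5 2.5 2.4]
handle yaw 7.945643333880567 [0.45692301 0.27768714 0.086     ] 0.03763361122761613
pillar ctr [0.49131162 0.28261389 0.053     ] yaw 8.184319626258096
rv [-0.02 -0.07  8.  ] shift [  79.7 -522.   -59.8]
rv [ 1.10e-01 -3.00e-02 -1.72e+02] shift [  79.7 -522.   -59.8]
t 6.975 pos [0.4562 0.2779 0.2399] q [ 0.357 -0.013  1.934  0.     1.221 -1.353]
```

To row units: -522 mm / 1000 = -0.522, 80 mm / 1000 = 0.08, 8 degrees / 120 = 0.0667.

Emit:
send_rows(rows="0 0 0 0 0 -0.06 0;0 0 0.0667 0.08 -0.522 -0.06 1;0 0 0.0667 0.08 -0.522 -0.06 1;0 0 0.0667 0.08 -0.522 -0.06 1;0 0 0.0667 0.08 -0.522 -0.06 1;0 0 0.0667 0.08 -0.522 -0.06 1;0 0 0.0667 0.08 -0.522 -0.06 1;0 0 0.0667 0.08 -0.522 -0.06 1")

```text
time: 7.98
eef_pos: [0.4501, -0.1609, 0.2981]
tcp_rot: [0.0, 1.0, 0.001, -0.002]
contact_force: [0.1, 0.9, 0.1]
opening: 1.005
finger_force: 0.0
```

```bash
python3 - <<'E'
from h import *
move([.45,-.25,.30],np.deg2rad(90))
E
```

```text
rv [ 0.14 -0.2  -0.02] shift [  0.1 -89.1  -2.1]
rv [ -0.32  -0.23 179.98] shift [  0.1 -89.1  -2.1]
t 7.975 pos [ 0.4501 -0.1609  0.2981] q [-0.556 -0.193  1.992  0.     1.347 -2.127]
```

To row units: -90 mm / 1000 = -0.09, -60 mm / 1000 = -0.06.

Emit:
send_rows(rows="0 0 0 0 -0.06 0 1;0 0 0 0 -0.09 0 1;0 0 0 0 -0.09 0 1")

```text
time: 8.35
eef_pos: [0.4503, -0.2506, 0.2977]
tcp_rot: [0.002, 1.0, 0.002, -0.002]
contact_force: [0.1, -0.7, -0.0]
opening: 0.998
finger_force: 0.0
```

```bash
python3 - <<'E'
from h import *
cam('wrist');d=cam('wrist','w5.png');np.save('w5.npy',d,allow_pickle=True)
s=ctrl.get_state();print(s['eef_pos'],s['qpos'].round(3))
for t in ['cover','cover_slot','vice']:
    for r in ctrl.look_for(d,t)[:1]:
        w=world(d,r['position']);print(t,round(r['p'],2),w.round(3),proj(d,w).round(0))
x0,y0=120,90
im=cv2.imread('pics/w5.png')[y0:y0+230,x0:x0+300]
cv2.imwrite('pics/w5c.png',cv2.resize(im,None,fx=2.6,fy=2.6,interpolation=cv2.INTER_CUBIC))
E
```

```text
[ 0.45074399 -0.24856582  0.29860631] [-0.701 -0.104  1.912  0.     1.337 -2.272]
cover 0.85 [ 0.483 -0.253  0.024] [[266. 209.]]
cover_slot 0.85 [ 0.482 -0.253  0.02 ] [[266. 207.]]
vice 0.92 [ 0.501 -0.061  0.038] [[433. 226.]]
```

View pics/w5c.png

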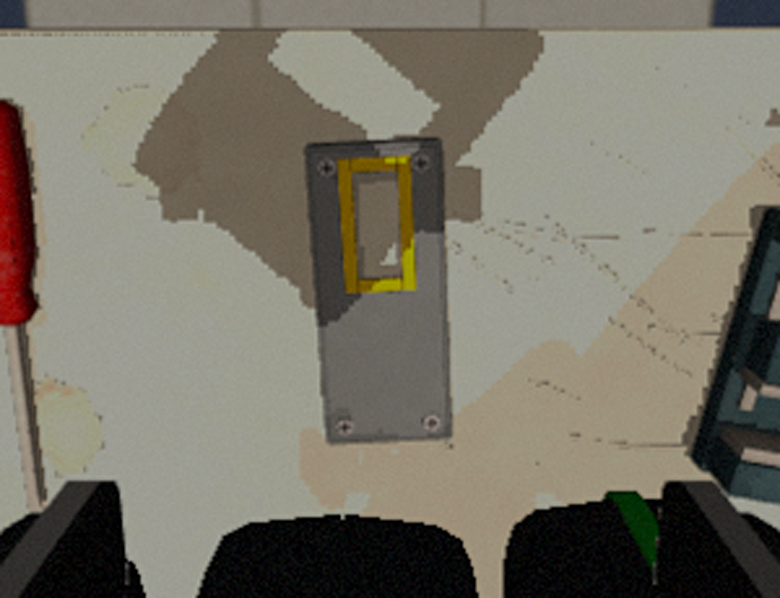

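The cover's top corners in the crop are about (307,150), (441,145), (451,436) and (328,441), and its slot is towards the robot (-x end, 380,225). Screws sit at (326,168), (421,162), (432,423) and (344,427).

```bash
python3 - <<'E'
from h import *
d=np.load('w5.npy',allow_pickle=True).item()
cv=lambda l:[(120+(u+.5)/2.6-.5,90+(v+.5)/2.6-.5) for u,v in l]
c,a=fitrect(d,cv([(441,145),(451,436),(328,441),(307,150)]),.022)
P=np.array([ray(d,*p,.022) for p in cv([(421,162),(432,423),(344,427),(326,168)])]);
print('screws ctr',P.mean(0),'yaw',np.degrees(np.arctan2(*((P[1]+P[2]-P[0]-P[3])[1::-1]))))
S=np.array([ray(d,*p,.022) for p in cv([(411,157),(415,288),(346,293),(338,159)])]);m=S.mean(0)
print('slot',m,'-> c',m[:2]+.034*np.array([np.cos(a),np.sin(a)]))
move([*c,.04],a+np.pi/2)
E
```

```text
fit c [ 0.4791 -0.2522] yaw 2.63 scale 0.9699 res mm [2.7 2.1 2.4 2. ]
screws ctr [ 0.47944648 -0.25264181  0.022     ] yaw 2.8354253361654274
slot [ 0.44533518 -0.25402135  0.022     ] -> c [ 0.47929942 -0.25246248]
rv [ 0.06 -0.05 -2.54] shift [-28.   -4.5 260.1]
rv [-8.0000e-02 -9.0000e-02  1.7746e+02] shift [-28.   -4.5 260.1]
t 8.6 pos [ 0.4513 -0.248   0.3001] q [-0.7   -0.106  1.911  0.     1.337 -2.272]
```

To row units: 210 mm / 1000 = 0.21, -4.5 mm / 1000 = -0.0045, -2.7 degrees / 120 = -0.0225.

Emit:
send_rows(rows="0 0 -0.0225 -0.028 -0.0045 0.06 0.8;0 0 -0.0225 -0.028 -0.0045 0.12 0.8;0 0 -0.0225 -0.028 -0.0045 0.18 0.8;0 0 -0.0225 -0.028 -0.0045 0.21 0.8;0 0 -0.0225 -0.028 -0.0045 0.21 0.8;0 0 -0.0225 -0.028 -0.0045 0.21 0.8")

```text
time: 9.35
eef_pos: [0.4806, -0.254, 0.0927]
tcp_rot: [-0.024, 1.0, -0.001, 0.001]
contact_force: [-0.1, 0.2, -0.2]
opening: 0.9
finger_force: 0.0
```

```bash
python3 - <<'E'
from h import *
d=cam('wrist','w6.png');np.save('w6.npy',d,allow_pickle=True)
s=ctrl.get_state();print(s['eef_pos'],s['qpos'].round(3),s['opening'])
c=np.array([.4793,-.2524]);a=np.deg2rad(2.7);A=np.array([np.cos(a),np.sin(a)]);B=np.array([-A[1],A[0]])
im=cv2.imread('pics/w6.png')
for z in(.022,):
  cv2.polylines(im,[proj(d,[[*(c+i*.07*A+j*.03*B),z] for i,j in((1,1),(1,-1),(-1,-1),(-1,1))]).astype(int)],True,(0,255,255),1)
m=c-.034*A
cv2.polylines(im,[proj(d,[[*(m+i*.024*A+j*.01*B),.022] for i,j in((1,1),(1,-1),(-1,-1),(-1,1))]).astype(int)],True,(255,255,0),1)
cv2.imwrite('pics/w6a.png',im)
move([*c,.0195],a+np.pi/2)
E
```

```text
[ 0.48086512 -0.25446589  0.09330367] [-0.673  0.19   2.012  0.     0.935 -2.292] 0.89759403258502
rv [-0.17  0.19  0.04] shift [ 1.7  2.4 73.8]
rv [  -0.3    -0.26 -179.96] shift [ 1.7  2.4 73.8]
t 9.4 pos [ 0.4809 -0.2545  0.0933] q [-0.673  0.19   2.012  0.     0.935 -2.292]
```

View pics/w6a.png

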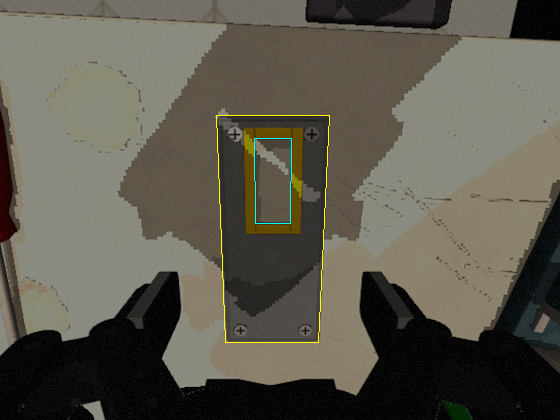

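The overlay fits the cover within 1–2 px, and it sits centred between the fingers (mid 271). Descending now.

Emit:
send_rows(rows="0 0 0 0.001 0.0015 0.04 0.8;0 0 0 0.001 0.0015 0.06 0.8;0 0 0 0.001 0.0015 0.066 0.8;0 0 0 0.001 0.0015 0.066 0.8;0 0 0 0.001 0.0015 0.066 0.8;0 0 0 0.001 0.0015 0.066 0.8")

```text
time: 10.15
eef_pos: [0.479, -0.2529, 0.026]
tcp_rot: [-0.024, 1.0, -0.001, 0.001]
contact_force: [-0.0, 0.0, 0.6]
opening: 0.899
finger_force: 0.0
```

To row units: 5.5 mm / 1000 = 0.0055.

Emit:
send_rows(rows="0 0 0 0 0 0.0055 0.8;0 0 0 0 0 0.0055 0.8;0 0 0 0 0 0.0055 0.3;0 0 0 0 0 0.0055 0.3;0 0 0 0 0 0.0055 0.3;0 0 0 0 0 0.0055 0.3", grip_force=40)

```text
time: 10.9
eef_pos: [0.4784, -0.2526, 0.0194]
tcp_rot: [-0.024, 1.0, -0.0, 0.0]
contact_force: [0.1, -1.3, 0.7]
opening: 0.689
finger_force: 45.6
```

To row units: -215 mm / 1000 = -0.215, -210 mm / 1000 = -0.21.

Emit:
send_rows(rows="0 0 0 0 0 -0.01 0.3;0 0 0 0 0 -0.03 0.3;0 0 0 0 0 -0.07 0.3;0 0 0 0 0 -0.12 0.3;0 0 0 0 0 -0.17 0.3;0 0 0 0 0 -0.21 0.3;0 0 0 0 0 -0.215 0.3;0 0 0 0 0 -0.215 0.3")

```text
time: 11.9
eef_pos: [0.4775, -0.2518, 0.2328]
tcp_rot: [-0.024, 1.0, 0.001, -0.001]
contact_force: [0.3, 0.5, -3.6]
opening: 0.696
finger_force: 45.3
```

```bash
python3 - <<'E'
from h import *
d=cam('wrist','w7.png');np.save('w7.npy',d,allow_pickle=True)
s=ctrl.get_state();print(s['eef_pos'],s['qpos'].round(3),s['opening'])
move([.491,.283,.235],np.deg2rad(98.1))
im=cv2.imread('pics/w7.png');M=R.from_quat(s['tcp_rot']).as_matrix()
# expected cover top in tool frame: centre under TCP, top at tool z 19.4-22=-2.6mm
t=lambda x,y,z=-.0026:s['eef_pos']+M@[x,y,z]
cv2.polylines(im,[proj(d,[t(i*.07,j*.03) for i,j in((1,1),(1,-1),(-1,-1),(-1,1))]).astype(int)],True,(0,255,255),1)
cv2.polylines(im,[proj(d,[t(.034+i*.024,j*.01) for i,j in((1,1),(1,-1),(-1,-1),(-1,1))]).astype(int)],True,(255,255,0),1)
cv2.imwrite('pics/w7a.png',im)
E
```

```text
[ 0.47715367 -0.25149093  0.23171644] [-0.673  0.008  1.929  0.     1.209 -2.291] 0.6919341569359546
rv [ 0.18 -0.18 -5.4 ] shift [-39.  533.3  -1.8]
rv [ -0.28  -0.27 174.6 ] shift [-39.  533.3  -1.8]
t 11.95 pos [ 0.4772 -0.2515  0.2317] q [-0.673  0.008  1.929  0.     1.209 -2.291]
```

View pics/w7a.png

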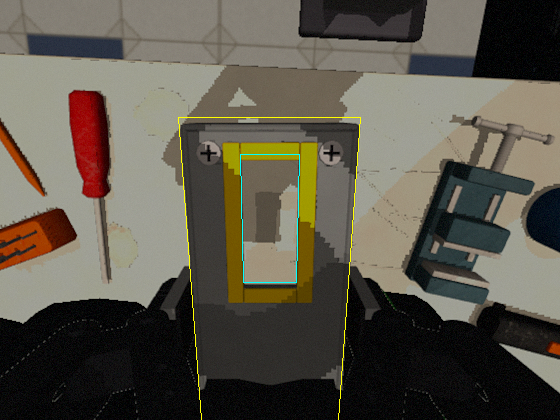

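The cover hangs level in the grip; slot and edges match the expected in-hand outline (slot 241–299 × 155–284). I'll carry it across above the oil can.

To row units: 370 mm / 1000 = 0.37, 320 mm / 1000 = 0.32, -4 degrees / 120 = -0.0333.

Emit:
send_rows(rows="0 0 0 -0.002 0.025 0 0.3;0 0 -0.0083 -0.005 0.07 0 0.3;0 0 -0.0083 -0.008 0.12 0 0.3;0 0 -0.0167 -0.012 0.17 0 0.3;0 0 -0.0167 -0.016 0.22 0 0.3;0 0 -0.025 -0.02 0.27 0 0.3;0 0 -0.025 -0.023 0.32 0 0.3;0 0 -0.0333 -0.027 0.37 0 0.3")

```text
time: 12.95
eef_pos: [0.4862, 0.12, 0.2312]
tcp_rot: [-0.059, 0.998, 0.0, -0.003]
contact_force: [0.9, -0.2, -2.1]
opening: 0.692
finger_force: 45.2
```

To row units: 158 mm / 1000 = 0.158, 140 mm / 1000 = 0.14, -1 degrees / 120 = -0.0083.

Emit:
send_rows(rows="0 0 0 -0.003 0.05 0 0.3;0 0 -0.0083 -0.007 0.1 0 0.3;0 0 -0.0083 -0.01 0.14 0 0.3;0 0 -0.0083 -0.011 0.158 0 0.3;0 0 -0.0083 -0.011 0.158 0 0.3;0 0 -0.0083 -0.011 0.158 0 0.3")

```text
time: 13.7
eef_pos: [0.4802, 0.2756, 0.2333]
tcp_rot: [-0.067, 0.998, -0.001, -0.001]
contact_force: [0.5, -0.2, -2.7]
opening: 0.692
finger_force: 45.3
```

```bash
python3 - <<'E'
from h import *
for i in range(4): d=cam('wrist')
np.save('w8.npy',d,allow_pickle=True)
s=ctrl.get_state();print(s['contact_force'],s['opening'])
move([.491,.283,.0894],np.deg2rad(98.1))
E
```

```text
[ 0.60321569  0.12519765 -2.03279587] 0.6915780122090692
rv [-0.01  0.   -0.49] shift [-11.3   5.9 145. ]
rv [1.0000e-02 2.0000e-02 1.7951e+02] shift [-11.3   5.9 145. ]
t 13.9 pos [0.4806 0.2757 0.2344] q [ 0.338  0.037  1.895 -0.     1.21  -1.366]
```

To row units: 109 mm / 1000 = 0.109, 90 mm / 1000 = 0.09, -0.5 degrees / 120 = -0.0042.

Emit:
send_rows(rows="0 0 -0.0042 -0.011 0.006 0 0.3;0 0 -0.0042 -0.011 0.006 0.03 0.3;0 0 -0.0042 -0.011 0.006 0.06 0.3;0 0 -0.0042 -0.011 0.006 0.09 0.3;0 0 -0.0042 -0.011 0.006 0.109 0.3;0 0 -0.0042 -0.011 0.006 0.109 0.3;0 0 -0.0042 -0.011 0.006 0.109 0.3")

```text
time: 14.78
eef_pos: [0.4915, 0.2845, 0.1267]
tcp_rot: [-0.071, 0.997, 0.0, 0.001]
contact_force: [-1.1, 0.3, -2.4]
opening: 0.692
finger_force: 45.2
```

```bash
python3 - <<'E'
from h import *
for i in range(4): d=cam('wrist','w9.png')
np.save('w9.npy',d,allow_pickle=True)
s=ctrl.get_state();print(s['contact_force'],s['opening'])
move([.491,.283,.0894],np.deg2rad(98.1))
im=cv2.imread('pics/w9.png')
a=np.deg2rad(8.1);A=np.array([np.cos(a),np.sin(a)]);B=np.array([-A[1],A[0]]);c=np.array([.491,.283]);m=c-.034*A
q=((1,1),(1,-1),(-1,-1),(-1,1))
cv2.polylines(im,[proj(d,[[*(m+i*.02*A+j*.006*B),.086] for i,j in q]).astype(int)],True,(255,255,0),1)
cv2.polylines(im,[proj(d,[[*(c+i*.07*A+j*.03*B),.055] for i,j in q]).astype(int)],True,(0,255,255),1)
cv2.imwrite('pics/w9a.png',im)
E
```

```text
[-0.0838507  -0.36258669 -2.24688412] 0.6911783879808108
rv [0.03 0.15 0.1 ] shift [ 0.5 -1.4 37.3]
rv [-2.300e-01  5.000e-02 -1.799e+02] shift [ 0.5 -1.4 37.3]
t 14.975 pos [0.4912 0.2844 0.1267] q [ 0.346  0.19   1.94  -0.     1.009 -1.368]
```

View pics/w9a.png

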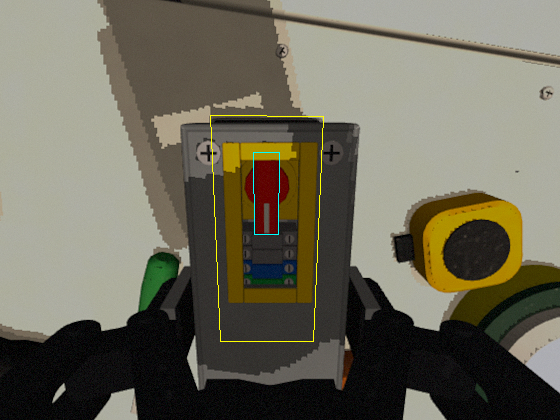

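Seen through the slot, the handle sits where predicted (255–279, 160–235), and the box's glands lie the right way. A −1.5 mm sideways correction is needed, then the final descent.

To row units: 37 mm / 1000 = 0.037, -1.5 mm / 1000 = -0.0015.

Emit:
send_rows(rows="0 0 0 0.0005 -0.0015 0 0.3;0 0 0 0.0005 -0.0015 0.01 0.3;0 0 0 0.0005 -0.0015 0.02 0.3;0 0 0 0.0005 -0.0015 0.028 0.3;0 0 0 0.0005 -0.0015 0.034 0.3;0 0 0 0.0005 -0.0015 0.037 0.3;0 0 0 0.0005 -0.0015 0.037 0.3;0 0 0 0.0005 -0.0015 0.037 0.3")

```text
time: 15.98
eef_pos: [0.4904, 0.2826, 0.0887]
tcp_rot: [-0.072, 0.997, 0.0, 0.0]
contact_force: [-0.0, 0.3, -2.4]
opening: 0.69
finger_force: 45.3
```

```bash
python3 - <<'E'
from h import *
Z=[]
for i in range(6): d=cam('wrist' if i%2 else 'side',f'f{i}.png');s=ctrl.get_state();Z.append(s['eef_pos'])
print(np.round(Z,4));np.save('f5.npy',d,allow_pickle=True)
print(s['contact_force'],s['opening'],s['dq'].round(3))
move([.491,.2828,.0894],np.deg2rad(98.1))
a=cv2.imread('pics/f5.png')[80:400,120:420];b=cv2.imread('pics/f4.png')[130:230,180:293]
cv2.imwrite('pics/fin.png',np.hstack([cv2.resize(a,(450,480)),cv2.resize(b,(350,310)).__class__(0) if 0 else cv2.copyMakeBorder(cv2.resize(b,(350,310),interpolation=cv2.INTER_CUBIC),0,170,0,0,cv2.BORDER_CONSTANT)]))
E
```

```text
[[0.4904 0.2827 0.0887]
 [0.4904 0.2826 0.0887]
 [0.4904 0.2826 0.0887]
 [0.4903 0.2826 0.0887]
 [0.4903 0.2826 0.0886]
 [0.4902 0.2826 0.0885]]
[ 0.05544068  0.70058657 -3.0654272 ] 0.692908116397331 [0.001 0.    0.003 0.001 0.    0.001]
rv [0.   0.02 0.1 ] shift [-0.8  0.1 -0.9]
rv [-4.000e-02  1.000e-02 -1.799e+02] shift [-0.8  0.1 -0.9]
t 16.275 pos [0.4902 0.2826 0.0885] q [ 0.344  0.243  1.959  0.     0.939 -1.37 ]
```

View pics/fin.png

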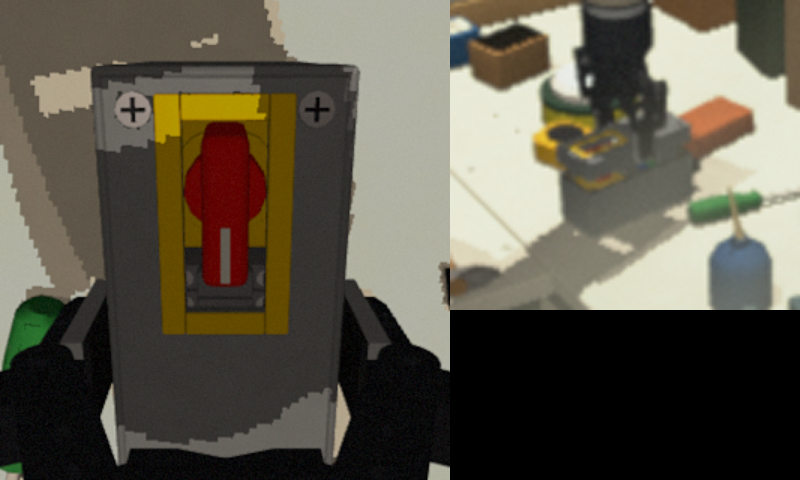

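Handle is centred in the slot (mid 226 vs 224, and within ~1 mm lengthwise), and the side view shows a gap above the rim all along. A 1 mm height tweak, settle, then sign off.

To row units: -0.8 mm / 1000 = -0.0008.

Emit:
send_rows(rows="0 0 0 0 0 -0.0008 0.3;0 0 0 0 0 -0.0008 0.3;0 0 0 0 0 -0.0008 0.3;0 0 0 0 0 -0.0008 0.3;0 0 0 0 0 -0.0008 0.3;0 0 0 0 0 -0.0008 0.3")

```text
time: 17.02
eef_pos: [0.4901, 0.2825, 0.0891]
tcp_rot: [-0.071, 0.997, -0.0, -0.0]
contact_force: [0.1, -0.3, -2.4]
opening: 0.696
finger_force: 45.3
```

```bash
python3 -c "
from h import *
s=ctrl.get_state();print(s['eef_pos'],s['contact_force'],s['dq'].round(3));print(ctrl.sign_off())"
```

```text
[0.49013365 0.28252616 0.08911091] [ 0.07252689 -0.30407103 -2.36349262] [-0.001 -0.001 -0.001  0.001 -0.001 -0.001]
the job is handed in; nothing more can be done
None
```

The switch is off and the cover is held still and level about 15 mm above the rim, square over the box with its slot over the red handle; the job was handed in at 17 s.

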